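Key the test supply: key from its lidded pot, into the key switch, turn and hold

TASK

The bench supply runs only while somebody holds its key switch over. Lift the domed lid off the metal key pot by its black knob and set it down gently, upright, on the bench clear of the pot; draw the key out of its foam slot and push it fully home into the key switch on the yellow box, working it past the stiff pins; then turn it clockwise a quarter turn to its stop and finish while still gripping the key and holding it there against the spring. Leave the pot standing where it is and do not disturb the other things lying about.

Things in the scene. Friction and masses are not known exactly. Their poses are not given: they have to be found in the camera images.
- pot: Loose low round metal pot, 100 mm across, rim 32 mm high, 0.8 kg; origin at the centre of its underside, z up. In it a black foam block (44 x 44 mm, top 36 mm above the origin, 4 mm above the rim) has a slot along the pot's x that holds the key upright on the pot's axis. The bench to the right, round x = 0.46, y = -0.33, is kept free.
- lid: Loose domed metal lid, 0.16 kg, 103 mm across, 80 mm high with its knob; origin at the centre of its lower edge, z up. At the start it sits on the pot, origin 27 mm above the pot's, and covers the key; lift it straight up, at least 55 mm, to clear the key's head. Standing on the bench its origin is at z = 0.
- lid_knob (a point): Centre of the lid's round black knob, 70 mm above the lid's origin: 26 mm across, 20 mm high (60 to 80 mm above the lid's origin). The dome under it reaches 53 mm above the lid's origin: keep fingertips above that.
- key: Loose switch key, 30 g, 65 mm long, upright in the pot's slot at the start, origin 6 mm above the pot's underside. Origin at the blade's tip, z up to the head, x across the width of blade and head, y through their thickness. Fits the lock either way round. A collar 25 x 9 mm, 30 to 35 mm above the tip, rests on the foam or, when home, on the lock's bezel.
- key_head (a point): Centre of the key's orange head, 50 mm above the tip, axes as the key's: 32 mm wide (x), 10 mm thick (y), 30 mm high. Pinch it across the thickness, along y. In the pot it is 20 mm above the top of the foam; with the key home, 20 mm above the bezel.
- key_tip (a point): Tip of the key's blade (the key's origin), axes as the key's. The flat steel blade is 10 mm wide (x), 4.5 mm thick (y), 30 mm long up to the collar; its last 5 mm taper to 6 x 1.5 mm.
- station: Fixed key station: box 152 (x) x 86 (y) x 60 mm high, grey base, yellow cover; origin at the centre of its underside. On top: the key switch 36 mm in front (-x) of the origin, a green lamp, a red mushroom stop button 44 mm behind (+x) the origin, up to 86 mm high, and at the back left a 92 mm stub aerial. A black mains cord lies fixed on the bench between pot and station.
- keyway (a point): Centre of the top of the key switch's steel bezel (36 mm across, 17 mm hole), 64 mm above the station's origin; z up along the lock's axis, x along the slot at rest (45 degrees left of the station's x). Slot 11.5 mm long (x), 6 mm wide (y), in a brass cylinder 1 mm below this point: 0.75 mm play round the key. Fully home the key's tip is 30 mm below this point.
- key_plug (a joint): Turn of the lock cylinder: 0 at rest, growing clockwise seen from above to its stop at 1.5 rad; a spring turns it back (0.02 to 0.06 N m). Slot play: the key leads by up to 0.25 rad. Two stiff pins catch the key's tip about 12 and 17 mm below the bezel top: push up to 12 N, less if twisted 0.1 rad to and fro. The cylinder is blocked until the key is within 1.5 mm of home.
- pliers: Bystander: loose blue-handled wire cutters, 167 x 61 x 13 mm, at the back of the bench; leave alone.
- tape: Bystander: loose roll of amber tape, 96 mm across, 19 mm high, at the back of the bench; leave alone.
- marker_red: Bystander: loose red-capped marker pen, 128 mm long, 15 mm thick, by the clipboard at the back right; leave alone.

How it is judged:
By the outcome, as a careful person would: the job done as asked, in the order asked, and still so for the second after the job is handed in, while the arm keeps its last pose, push and grip.
It also fails if it takes over 72 s, if anything falls off the work surface, if the arm or the gripper's body presses on something with over 40 N, if the wrist force passes 120 N, or if a joint passes its speed limit or range.

ROBOT

A 6-joint arm with a two-finger parallel gripper is mounted at the origin on a cart in front of the work surface, level with it; the furniture and walls round the work are solid. World frame = base frame: x ahead of the robot, y to its left, z up, the work surface at z = 0. Lengths are in m, angles in degrees, forces in N, time in s.
With the tool pointing down it reaches from about 0.35 to 0.875 m from the base axis. Payload 4.2 kg.
Tool frame: the origin (TCP) lies on the centre line of the jaws, within the pads' length; the fingertips stand 19 mm ahead of it and the grasp point (between the pads) is the TCP; z points along the fingers, y is the line along which they close (so a half turn about z gives the same grasp; the last joint's range is limited). The gripper opens to 87 mm and grips with 3 to 60 N. Pads are 19 mm wide; open, the fingers measure 117 mm over their backs; the gripper's body (75 mm by 190 mm) begins 51 mm behind the grasp point.
Start: joints at [-61.96, 22.042, 0.453, 0, -68.411, -14.817], TCP at [0.143, -0.608, 0.242] pointing down, gripper open.
Joint ranges: [-179.83, 179.83], [-69.29, 118.12], [-61.27, 80.66], [-181.25, 117.63], [-171.15, -9.14], [-177.46, 177.46]. Speed limits (degrees/s): [159.86, 159.86, 180, 180, 180, 180].

INTERFACE

Orientations are given as a 3x3 rotation matrix whose columns are the frame's x, y, z axes.
In Python, from station import sense, capture, finish_job, search_frame, masks_of gives the robot as it stands.
- The arm moves only by the tool drive_tool, never from a script. Its argument "rows" is a list of rows, each a list of 7 numbers: the opening in per cent of the stroke, from 0 (shut) to 100 (fully open), then the shift along the world's x, y, z in mm, then the turn, a rotation vector about the world's x, y, z in rad. In form: [[fingers, dx, dy, dz, wx, wy, wz], ...]. A call has 1 to 5 rows; each row shifts and turns the commanded pose from where the row before left it; what a row does not reach is not made up. A row lasts 1/12 s, in which the tool goes at most 41.7 mm and 7.16 degrees, less where a joint would pass 70% of its speed; a pose out of reach is approached as far as the arm can. A call is refused whole if a number of a shift passes 41.7 or a number of a turn 0.125, either way. A call with a gripper value outside its range is refused whole. The fingers move at their own pace and stop on an object; the grip force is fixed at half the most. Time passes only in rows, so rows that do not move let the fingers close. It gives the time, the measured TCP pose, the force, the opening and the grip force at its end, in the units of the state.
- sense(): the state, without advancing time (a new reading comes with each control period).
- capture(name): name is "scene" or "top" or "wrist"; returns a dict with "frame" (384x512x3 uint8, red, green, blue), "z_map" (384x512 float32, m along the optical axis (not along the pixel's ray), 0 where there is no reading), "fx", "fy", "cx", "cy" (pixels), "R" (3x3) and "t" (3): a world point X has camera coordinates R X + t; the wrist camera has in their place "T_tool_cam" (4x4, takes a point from camera to tool coordinates, whose origin is the TCP and whose axes are the flange's). Camera axes: x right, y down, z forward; pixel columns grow to the right and rows downward; lengths in m; the calibration is good to about 2 mm. A picture is of the moment at which its call begins: read the wrist's pose just before it.
- finish_job(): hands the job in; it is judged then, once.
Trained networks look in a picture, given as the dict that the camera call returned (one of the last four; its "shot" number tells which), for a name from the list of things; names that differ only in an ending like _2 or _b are one class to them, and where a whole thing is asked for, a point or a joint stands for the part that bears it (a point fixed in the world has none). Each returns a list of dicts, best first, with "p" (0 to 1); they miss things now and then, are a little off and sometimes report something else, mostly with a low value. They report only what shows in the picture. A call takes as long as a camera call.
- search_frame(label, picture): "xy" ([column, row] in pixels, amid what is visible of it).
- masks_of(label, picture): "region" (384x512 bool, what is visible of it) and "xy" ([column, row] in pixels, amid what is visible of it).
The state is a dict: "time_s": time; "joints": joint angles; "joint_velocities": joint speeds; "effort": joint torques, N m; "tcp_pos": TCP position; "ee_rot": TCP orientation; "wrist_force": force on the tool from outside, world axes, zero at the start; "moment": the same for the moment, N m; "gripper_width": opening from 0.0 (shut) to 1.0 (fully open); "gripper_force": force on a finger pad.
Only numpy, scipy, OpenCV 4.12 (cv2) and the standard library are available. Lean on these libraries where they do the work, as an engineer would, in place of code of your own. Each camera call takes 0.05 s, during which the arm holds its last target. There are 200 camera calls.

## Working session

There is one attempt and no reset: what is moved stays moved. The work goes in short steps, Python scripts to look and compute and a tool call to move; the robot and the scene stay as the last step left them, time stands still between calls to the robot, and variables do not carry over. Pictures are saved under pics/ and viewed, at most 10 in all, crops included, and the job is handed in when it is done.

Besides the shell and the picture viewer there is one more tool, called after "Request:" as a command line: name --pt "numbers of a row" for each row, then --argument value for the rest. drive_tool: Moves the arm, as the interface text tells. Its arguments: {"type":"object","properties":{"rows":{"type":"array"}},"required":["rows"]}

```bash
mkdir -p pics
cat > h.py <<'E'
import numpy as np, cv2
from station import *
def w(c,uv,z=None):
    u,v=uv; d=c["z_map"][int(round(v)),int(round(u))] if z is None else z
    p=np.array([(u-c["cx"])/c["fx"]*d,(v-c["cy"])/c["fy"]*d,d]); return c["R"].T@(p-c["t"])
def cloud(c,m):
    v,u=np.nonzero(m&(c["z_map"]>0)); d=c["z_map"][v,u]
    p=np.stack([(u-c["cx"])/c["fx"]*d,(v-c["cy"])/c["fy"]*d,d],1)
    if "R" in c: return (p-c["t"])@c["R"]
    s=c["s"]; T=c["T_tool_cam"]; q=p@T[:3,:3].T+T[:3,3]
    return q@np.array(s["ee_rot"]).T+s["tcp_pos"]
def shot(n,f=None):
    s=sense(); c=capture(n); c["s"]=s
    if f: cv2.imwrite("pics/"+f,c["frame"][:,:,::-1])
    return c
E
python3 - <<'E'
from h import *
s=sense(); print(s["tcp_pos"],np.round(s["ee_rot"],3),s["gripper_width"])
ims=[]
for n in("top","scene"):
    c=shot(n); ims.append(c["frame"]); print(n,c["fx"],c["t"])
    for l in("pot","lid","lid_knob","station","pliers","tape","marker_red","keyway"):
        try: r=masks_of(l,c)
        except Exception as e: print(l,e); continue
        for x in r[:2]:
            P=cloud(c,x["region"]) 
            if len(P): print(l,round(x["p"],2),np.round(x["xy"]),len(P),np.round(np.median(P,0),3),np.round(np.percentile(P,2,0),3),np.round(np.percentile(P,98,0),3))
cv2.imwrite("pics/a.png",cv2.resize(np.vstack(ims)[:,:,::-1],None,fx=.78,fy=.78))
E
```

```text
[ 0.14286888 -0.60787304  0.24045126] [[-0.974 -0.229 -0.001]
 [-0.229  0.974  0.002]
 [ 0.     0.002 -1.   ]] 1.0011467053944496
top 449.7527978030331 [-0.0123219   0.65019385  0.89497892]
lid 0.74 [332. 271.] 1836 [ 0.495 -0.17   0.078] [ 0.453 -0.215  0.035] [ 0.536 -0.131  0.107]
lid_knob 0.56 [331. 269.] 1921 [ 0.496 -0.171  0.077] [ 0.451 -0.217  0.035] [ 0.54  -0.13   0.107]
station 0.84 [183. 246.] 3165 [0.542 0.129 0.061] [0.471 0.09  0.028] [0.617 0.173 0.086]
pliers 0.67 [236. 149.] 760 [0.759 0.016 0.011] [ 0.689 -0.026  0.001] [0.839 0.034 0.015]
tape 0.91 [172. 156.] 668 [0.745 0.134 0.019] [0.703 0.086 0.005] [0.792 0.177 0.023]
marker_red 0.69 [323. 176.] 405 [ 0.698 -0.167  0.013] [ 0.691 -0.238 -0.001] [ 0.709 -0.116  0.017]
keyway 0.95 [180. 244.] 3256 [0.544 0.13  0.061] [0.471 0.09  0.018] [0.629 0.174 0.086]
scene 355.010141686998 [0.4996265  0.22147487 0.56358876]
pot 0.87 [316. 208.] 354 [ 0.48  -0.133  0.016] [ 0.448 -0.171  0.001] [ 0.533 -0.125  0.028]
lid 0.56 [318. 194.] 967 [ 0.486 -0.146  0.063] [ 0.45  -0.193  0.032] [ 0.529 -0.128  0.102]
lid_knob 0.85 [319. 188.] 1036 [ 0.488 -0.147  0.063] [ 0.45  -0.199  0.029] [ 0.539 -0.128  0.103]
station 0.88 [234. 243.] 3704 [0.531 0.163 0.056] [0.469 0.101 0.006] [0.633 0.179 0.083]
pliers 0.97 [193. 206.] 533 [0.764 0.014 0.007] [ 0.692 -0.035 -0.003] [0.849 0.037 0.011]
tape 0.76 [161. 234.] 822 [0.744 0.141 0.013] [ 0.703  0.091 -0.002] [0.794 0.181 0.018]
marker_red 0.44 [253. 190.] 131 [ 0.696 -0.17   0.009] [ 0.692 -0.233  0.   ] [ 0.705 -0.115  0.013]
keyway 0.92 [237. 247.] 3807 [0.531 0.162 0.055] [ 0.469  0.098 -0.   ] [0.634 0.179 0.082]
```

View pics/a.png

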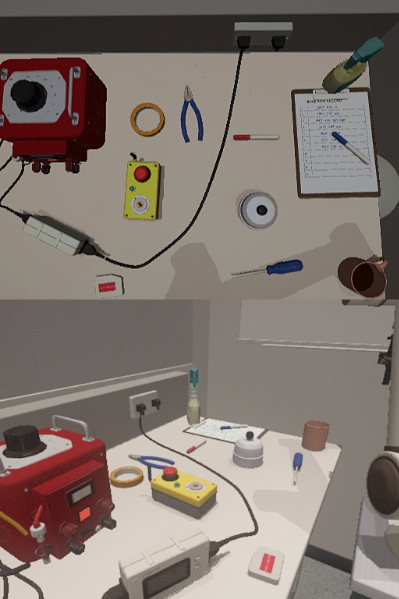

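Request:
drive_tool --pt "100 23 29 0 0 0 0" --pt "100 23 29 0 0 0 0" --pt "100 23 29 0 0 0 0" --pt "100 23 29 0 0 0 0" --pt "100 23 29 0 0 0 0"

```text
time_s: 1.32
tcp_pos: [0.2587, -0.4621, 0.2417]
ee_rot: [[-0.974, -0.228, 0.0], [-0.228, 0.974, -0.0], [-0.0, -0.0, -1.0]]
wrist_force: [0.9, -0.7, 0.1]
gripper_width: 0.997
gripper_force: 0.0
```

Request:
drive_tool --pt "100 23 29 0 0 0 0" --pt "100 23 29 0 0 0 0" --pt "100 23 29 0 0 0 0" --pt "100 23 29 0 0 0 0" --pt "100 23 29 0 0 0 0"

```text
time_s: 1.73
tcp_pos: [0.3738, -0.3168, 0.242]
ee_rot: [[-0.973, -0.229, 0.001], [-0.229, 0.973, -0.0], [-0.001, -0.001, -1.0]]
wrist_force: [0.7, 0.2, -0.7]
gripper_width: 1.001
gripper_force: 0.0
```

Request:
drive_tool --pt "100 23 29 0 0 0 0" --pt "100 23 29 0 0 0 0" --pt "100 23 29 0 0 0 0" --pt "100 23 29 0 0 0 0" --pt "100 0 0 0 0 0 0"

```text
time_s: 2.15
tcp_pos: [0.4685, -0.1988, 0.2418]
ee_rot: [[-0.972, -0.234, 0.002], [-0.234, 0.972, -0.0], [-0.002, -0.001, -1.0]]
wrist_force: [-0.7, -0.9, -0.3]
gripper_width: 1.001
gripper_force: 0.0
```

Run:
```python
from h import *
c=shot("wrist"); s=c["s"]; print(s["time_s"],s["tcp_pos"],np.round(s["ee_rot"],3),np.round(s["joints"],1),s["wrist_force"])
print(np.round(c["T_tool_cam"],3))
t=shot("top"); ims=[c["frame"],t["frame"]]
cv2.imwrite("pics/b.png",cv2.resize(np.vstack(ims)[:,:,::-1],None,fx=.78,fy=.78))
for c in (c,t):
    P=cloud(c,np.ones((384,512),bool))
    k=P[(np.hypot(P[:,0]-.495,P[:,1]+.172)<.06)]
    for a,b in((.095,.115),(.04,.075),(.03,.04)):
        q=k[(k[:,2]>a)&(k[:,2]<b)]
        if len(q)>5:
            (x,y),r=cv2.minEnclosingCircle(q[:,:2].astype(np.float32)); print(a,len(q),x,y,r,q.mean(0),q[:,2].max())
r=masks_of("station",t)[0]["region"]
P=cloud(t,np.ones((384,512),bool)&(cv2.dilate(r.astype(np.uint8),np.ones((9,9)))>0)); q=P[(P[:,2]>.05)]; print("st",cv2.minAreaRect(q[:,:2].astype(np.float32)))
q=P[P[:,2]>.075]; print("button/aerial",len(q),np.median(q,0))
g=cv2.resize(t["frame"][195:295,140:225],None,fx=6,fy=6,interpolation=cv2.INTER_CUBIC)
cv2.imwrite("pics/c.png",g[:,:,::-1])
```

```text
2.15 [ 0.46852907 -0.1987622   0.24176639] [[-0.972 -0.234  0.002]
 [-0.234  0.972 -0.   ]
 [-0.002 -0.001 -1.   ]] [ -4.7  10.6 -15.6  -0.  -63.6 -71.7] [-0.66709405 -0.92166618 -0.25202704]
[[-0.001 -0.959 -0.283  0.078]
 [ 1.    -0.001 -0.    -0.   ]
 [ 0.    -0.283  0.959 -0.144]
 [ 0.     0.     0.     1.   ]]
0.095 490 0.49712705612182617 -0.17824698984622955 0.013035465963184834 [ 0.49480802 -0.17897195  0.10609797] 0.11015298105138283
0.04 1550 0.49568498134613037 -0.17867092788219452 0.04688975587487221 [ 0.4774704 -0.1852358  0.0661139] 0.07499884324829656
0.03 381 0.4965079128742218 -0.1784358024597168 0.05095576494932175 [ 0.46570418 -0.1897271   0.03672535] 0.0399765365929215
0.04 99 0.5314714908599854 -0.1841120421886444 0.027170836925506592 [ 0.53508735 -0.18124307  0.06777065] 0.0747573419684536
0.03 34 0.5376988649368286 -0.18247535824775696 0.027395686134696007 [ 0.54279405 -0.17930627  0.03564293] 0.039635301406052516
st ((0.5519147515296936, 0.09387177973985672), (0.1652999371290207, 0.17060799896717072), 88.18092346191406)
button/aerial 455 [0.57855573 0.12243275 0.08637853]
```

View pics/b.png

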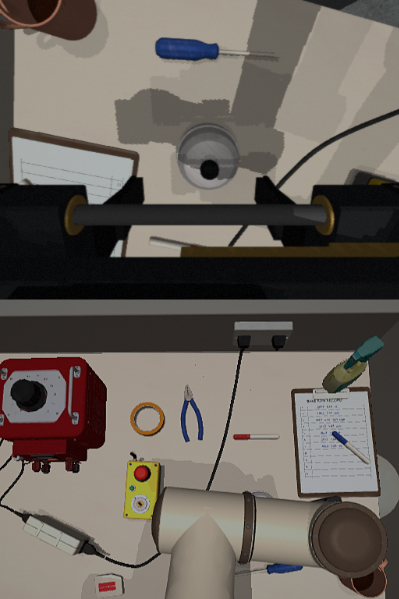

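View pics/c.png

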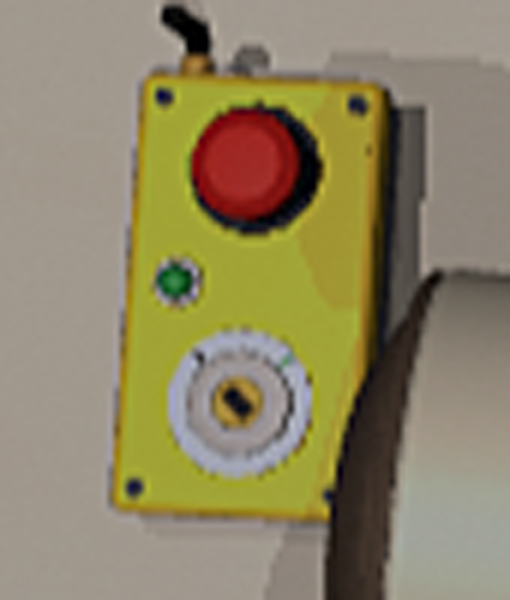

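Request:
drive_tool --pt "100 14 10 -20 0 0 0" --pt "100 13 10 -20 0 0 0" --pt "100 0 0 -25 0 0 0" --pt "100 0 0 -20 0 0 0" --pt "100 0 0 0 0 0 0"

```text
time_s: 2.72
tcp_pos: [0.4884, -0.1829, 0.1525]
ee_rot: [[-0.974, -0.226, -0.009], [-0.226, 0.974, 0.002], [0.008, 0.004, -1.0]]
wrist_force: [0.1, 0.4, -0.3]
gripper_width: 1.001
gripper_force: 0.0
```

Run:
```python
from h import *
c=shot("wrist"); s=c["s"]; print(s["time_s"],s["tcp_pos"],s["wrist_force"])
P=cloud(c,np.ones((384,512),bool))
k=P[(np.hypot(P[:,0]-.495,P[:,1]+.176)<.06)]
for a,b in((.09,.115),(.04,.075),(.03,.04)):
    q=k[(k[:,2]>a)&(k[:,2]<b)]
    if len(q)>5:
        (x,y),r=cv2.minEnclosingCircle(q[:,:2].astype(np.float32)); print(a,len(q),x,y,r,q.mean(0),q[:,2].max())
```

```text
2.7167 [ 0.48843272 -0.18293773  0.15251673] [ 0.1117183   0.37836468 -0.31730415]
0.09 1043 0.49681901931762695 -0.17810900509357452 0.013067824766039848 [ 0.49425517 -0.17894753  0.10568632] 0.11027195269797076
0.04 2515 0.4954913258552551 -0.1788506805896759 0.04676805064082146 [ 0.47365818 -0.18445728  0.06652883] 0.0749997146905832
0.03 623 0.4958082437515259 -0.17806895077228546 0.05088018998503685 [ 0.46251689 -0.18756962  0.03675391] 0.03997740477058394
```

Request:
drive_tool --pt "100 4.5 3.5 -15 0 0 0" --pt "100 0 0 -15 0 0 0" --pt "100 0 0 -12 0 0 0" --pt "100 0 0 -8 0 0 0" --pt "100 0 0 0 0 0 0"

```text
time_s: 3.18
tcp_pos: [0.4959, -0.1795, 0.1064]
ee_rot: [[-0.974, -0.228, -0.001], [-0.228, 0.974, -0.0], [0.001, 0.0, -1.0]]
wrist_force: [0.3, -0.6, 0.7]
gripper_width: 0.998
gripper_force: 0.0
```

Request:
drive_tool --pt "60 0 0 -1 0 0 0" --pt "50 0 0 0 0 0 0" --pt "42 0 0 0 0 0 0" --pt "40 0 0 0 0 0 0" --pt "40 0 0 0 0 0 0"

```text
time_s: 3.6
tcp_pos: [0.4968, -0.1789, 0.1061]
ee_rot: [[-0.973, -0.229, 0.001], [-0.229, 0.973, -0.0], [-0.001, -0.0, -1.0]]
wrist_force: [-0.1, -0.8, -0.1]
gripper_width: 0.707
gripper_force: 0.0
```

Request:
drive_tool --pt "36 0 0 -2 0 0 0" --pt "36 0 0 0 0 0 0" --pt "36 0 0 0 0 0 0" --pt "35 0 0 0 0 0 0" --pt "34 0 0 0 0 0 0"

```text
time_s: 4.02
tcp_pos: [0.4965, -0.1789, 0.1035]
ee_rot: [[-0.973, -0.229, -0.0], [-0.229, 0.973, -0.0], [0.0, 0.0, -1.0]]
wrist_force: [-0.3, -0.7, -0.4]
gripper_width: 0.373
gripper_force: 0.0
```

Request:
drive_tool --pt "32 0 0 0 0 0 0" --pt "31 0 0 0 0 0 0" --pt "30 0 0 0 0 0 0" --pt "28 0 0 0 0 0 0" --pt "25 0 0 0 0 0 0"

```text
time_s: 4.43
tcp_pos: [0.4964, -0.1787, 0.1035]
ee_rot: [[-0.974, -0.229, -0.0], [-0.229, 0.974, 0.0], [0.0, 0.0, -1.0]]
wrist_force: [-0.0, 1.1, -0.1]
gripper_width: 0.282
gripper_force: 30.0
```

Request:
drive_tool --pt "20 0 0 0 0 0 0" --pt "15 0 0 0 0 0 0" --pt "10 0 0 0 0 0 0" --pt "10 0 0 0 0 0 0" --pt "10 0 0 0 0 0 0"

```text
time_s: 4.85
tcp_pos: [0.4964, -0.1789, 0.1035]
ee_rot: [[-0.973, -0.229, -0.0], [-0.229, 0.973, 0.0], [0.0, 0.0, -1.0]]
wrist_force: [0.5, 0.8, -0.2]
gripper_width: 0.283
gripper_force: 30.0
```

Request:
drive_tool --pt "10 0 0 4 0 0 0" --pt "10 0 0 8 0 0 0" --pt "10 0 0 12 0 0 0" --pt "10 0 0 15 0 0 0" --pt "10 0 0 15 0 0 0"

```text
time_s: 5.27
tcp_pos: [0.4962, -0.179, 0.1584]
ee_rot: [[-0.973, -0.229, -0.001], [-0.229, 0.973, -0.0], [0.001, 0.0, -1.0]]
wrist_force: [1.1, 0.1, -1.9]
gripper_width: 0.279
gripper_force: 30.0
```

Request:
drive_tool --pt "10 0 0 15 0 0 0" --pt "10 0 0 6 0 0 0" --pt "10 -2 -10 0 0 0 0" --pt "10 -4 -18 0 0 0 0" --pt "10 -5 -22 0 0 0 0"

```text
time_s: 5.68
tcp_pos: [0.485, -0.229, 0.1781]
ee_rot: [[-0.973, -0.23, -0.001], [-0.23, 0.973, 0.001], [0.001, 0.001, -1.0]]
wrist_force: [0.7, 0.2, -1.6]
gripper_width: 0.278
gripper_force: 30.0
```

Request:
drive_tool --pt "10 -6 -24 0 0 0 0" --pt "10 -6 -24 0 0 0 0" --pt "10 -6 -24 0 0 0 0" --pt "10 -5 -20 0 0 0 0" --pt "10 -2 -10 0 0 0 0"

```text
time_s: 6.1
tcp_pos: [0.4589, -0.3331, 0.1775]
ee_rot: [[-0.974, -0.226, -0.002], [-0.226, 0.974, 0.001], [0.002, 0.001, -1.0]]
wrist_force: [0.4, -0.9, -1.7]
gripper_width: 0.281
gripper_force: 30.0
```

Request:
drive_tool --pt "10 0 0 -15 0 0 0" --pt "10 0 0 -20 0 0 0" --pt "10 0 0 -20 0 0 0" --pt "10 0 0 -20 0 0 0" --pt "10 0 0 -12 0 0 0"

```text
time_s: 6.52
tcp_pos: [0.4588, -0.3303, 0.0887]
ee_rot: [[-0.974, -0.228, -0.004], [-0.228, 0.974, 0.002], [0.003, 0.003, -1.0]]
wrist_force: [-0.6, -0.0, -1.5]
gripper_width: 0.278
gripper_force: 30.0
```

Run:
```python
from h import *
s=sense(); print(s["time_s"],s["tcp_pos"],s["wrist_force"],s["moment"])
t=shot("top"); cv2.imwrite("pics/d.png",t["frame"][150:,200:,::-1])
P=cloud(t,np.ones((384,512),bool)); 
q=P[(np.hypot(P[:,0]-.4965,P[:,1]+.1785)<.06)&(P[:,2]>.045)]; print(len(q),q.mean(0), q.max(0),q.min(0))
```

```text
6.5167 [ 0.45881633 -0.33031508  0.08870444] [-0.56763132 -0.04267118 -1.50028171] [0.07202679 0.0909537  0.0644152 ]
7112 [ 0.49451234 -0.17296635  0.43820816] [ 0.55599227 -0.11866877  0.50679999] [ 0.4366217  -0.23845355  0.37711374]
```

View pics/d.png

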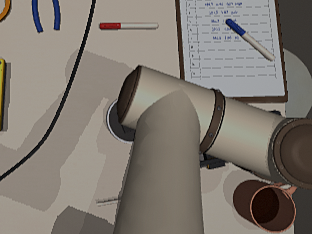

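Request:
drive_tool --pt "10 0 0 -4 0 0 0" --pt "10 0 0 -2 0 0 0" --pt "10 0 0 -1 0 0 0" --pt "10 0 0 -1 0 0 0" --pt "10 0 0 0 0 0 0"

```text
time_s: 6.98
tcp_pos: [0.4608, -0.331, 0.0842]
ee_rot: [[-0.973, -0.229, 0.001], [-0.229, 0.973, -0.0], [-0.001, -0.001, -1.0]]
wrist_force: [-0.1, 0.9, -2.0]
gripper_width: 0.277
gripper_force: 30.0
```

Request:
drive_tool --pt "10 0 0 -0.5 0 0 0" --pt "10 0 0 -0.5 0 0 0" --pt "10 0 0 0 0 0 0"

```text
time_s: 7.23
tcp_pos: [0.4605, -0.3309, 0.0828]
ee_rot: [[-0.973, -0.229, 0.0], [-0.229, 0.973, -0.0], [-0.0, -0.0, -1.0]]
wrist_force: [-0.2, 0.8, -1.9]
gripper_width: 0.281
gripper_force: 30.0
```

Request:
drive_tool --pt "10 0 0 -1.5 0 0 0" --pt "10 0 0 -1.5 0 0 0" --pt "10 0 0 -1 0 0 0" --pt "10 0 0 -0.7 0 0 0" --pt "10 0 0 0 0 0 0"

```text
time_s: 7.65
tcp_pos: [0.4604, -0.3308, 0.0776]
ee_rot: [[-0.973, -0.229, -0.0], [-0.229, 0.973, 0.0], [0.0, 0.0, -1.0]]
wrist_force: [-0.2, -0.4, -2.5]
gripper_width: 0.279
gripper_force: 30.0
```

Request:
drive_tool --pt "10 0 0 -0.5 0 0 0" --pt "10 0 0 -0.4 0 0 0" --pt "10 0 0 0 0 0 0"

```text
time_s: 7.9
tcp_pos: [0.4605, -0.3309, 0.0769]
ee_rot: [[-0.973, -0.229, -0.0], [-0.229, 0.973, 0.0], [0.0, 0.0, -1.0]]
wrist_force: [-0.2, -0.4, -2.0]
gripper_width: 0.282
gripper_force: 30.0
```

Request:
drive_tool --pt "10 0 0 -0.5 0 0 0" --pt "10 0 0 -0.4 0 0 0" --pt "10 0 0 0 0 0 0"

```text
time_s: 8.15
tcp_pos: [0.4606, -0.331, 0.0765]
ee_rot: [[-0.973, -0.229, 0.0], [-0.229, 0.973, -0.0], [-0.0, -0.0, -1.0]]
wrist_force: [-0.1, 0.9, 1.1]
gripper_width: 0.284
gripper_force: 30.0
```

Request:
drive_tool --pt "10 0 0 -0.4 0 0 0" --pt "10 0 0 0 0 0 0"

```text
time_s: 8.32
tcp_pos: [0.4607, -0.331, 0.0765]
ee_rot: [[-0.973, -0.229, 0.0], [-0.229, 0.973, -0.0], [-0.0, -0.001, -1.0]]
wrist_force: [-2.4, 1.1, 5.0]
gripper_width: 0.281
gripper_force: 30.0
```

Request:
drive_tool --pt "35 0 0 0 0 0 0" --pt "45 0 0 0 0 0 0" --pt "60 0 0 0 0 0 0" --pt "60 0 0 0 0 0 0" --pt "60 0 0 5 0 0 0"

```text
time_s: 8.73
tcp_pos: [0.4598, -0.3306, 0.0796]
ee_rot: [[-0.974, -0.228, -0.002], [-0.228, 0.974, 0.001], [0.002, 0.002, -1.0]]
wrist_force: [-0.2, 0.3, 0.9]
gripper_width: 0.552
gripper_force: 0.0
```

Request:
drive_tool --pt "70 0 0 20 0 0 0" --pt "70 0 0 30 0 0 0" --pt "70 0 0 30 0 0 0" --pt "70 0 0 30 0 0 0" --pt "70 0 0 20 0 0 0"

```text
time_s: 9.15
tcp_pos: [0.4614, -0.3315, 0.2142]
ee_rot: [[-0.973, -0.229, 0.004], [-0.229, 0.973, -0.002], [-0.003, -0.003, -1.0]]
wrist_force: [-0.6, -0.0, 0.7]
gripper_width: 0.694
gripper_force: 0.0
```

Request:
drive_tool --pt "70 8 34 0 0 0 0" --pt "70 8 34 0 0 0 0" --pt "70 8 34 0 0 0 0" --pt "70 8 34 0 0 0 0" --pt "70 0 0 0 0 0 0"

```text
time_s: 9.57
tcp_pos: [0.4936, -0.1908, 0.2112]
ee_rot: [[-0.972, -0.234, 0.002], [-0.234, 0.972, 0.001], [-0.002, 0.0, -1.0]]
wrist_force: [-0.7, -0.3, 0.1]
gripper_width: 0.697
gripper_force: 0.0
```

Request:
drive_tool --pt "70 0 0 0 0 0 0"

```text
time_s: 9.65
tcp_pos: [0.493, -0.1934, 0.2111]
ee_rot: [[-0.973, -0.232, 0.001], [-0.232, 0.973, -0.0], [-0.001, -0.0, -1.0]]
wrist_force: [0.7, 0.2, 0.1]
gripper_width: 0.698
gripper_force: 0.0
```

Run:
```python
from h import *
c=shot("wrist","e.png"); s=c["s"]; print(s["time_s"],s["tcp_pos"],np.round(s["joints"],1))
P=cloud(c,np.ones((384,512),bool))
k=P[(np.hypot(P[:,0]-.4965,P[:,1]+.1785)<.04)]
q=k[(k[:,2]>.05)&(k[:,2]<.09)]; print(len(q),q.mean(0),q[:,2].max(),q.min(0))
q=q[q[:,2]>.062]; print(len(q),cv2.minAreaRect((q[:,:2]*1000).astype(np.float32)))
for l in("key","key_head"):
  for r in masks_of(l,c)[:2]:
    Q=cloud(c,r["region"]); print(l,r["p"],r["xy"],len(Q),np.median(Q,0))
    t=Q[(Q[:,2]>.066)&(Q[:,2]<.075)]
    if len(t)>5: print(len(t),t.mean(0),cv2.minAreaRect((t[:,:2]*1000).astype(np.float32)))
t=shot("top")
P=cloud(t,np.ones((384,512),bool)); q=P[(np.hypot(P[:,0]-.46,P[:,1]+.33)<.06)]
print("lid",len(q),q.max(0),q[q[:,2]>.065].mean(0))
```

```text
9.65 [ 0.49296148 -0.1933503   0.2111225 ] [ -3.9  14.2 -15.6   0.  -60.2 -72.7]
325 [ 0.49517803 -0.17897274  0.06997955] 0.074151494228033 [ 0.48207451 -0.18742425  0.05008024]
301 ((497.32635498046875, -178.1318359375), (31.866798400878906, 10.638158798217773), 21.924747467041016)
key 0.57 [268.8, 190.4] 353 [ 0.49453345 -0.17925949  0.07129344]
288 [ 0.49649767 -0.17848864  0.07135746] ((497.3617858886719, -178.1312713623047), (31.745981216430664, 10.584671020507812), 20.411733627319336)
key_head 0.87 [264.9, 193.1] 324 [ 0.49450754 -0.17924744  0.07145693]
283 [ 0.4964686  -0.17841015  0.07137925] ((497.0226135253906, -178.2574920654297), (31.022138595581055, 10.584671020507812), 20.411733627319336)
lid 6 [ 0.40237049 -0.31470967  0.00425904] [nan nan nan]<stdin>:14: RuntimeWarning: Mean of empty slice.
  ret = um.true_divide(
```

View pics/e.png

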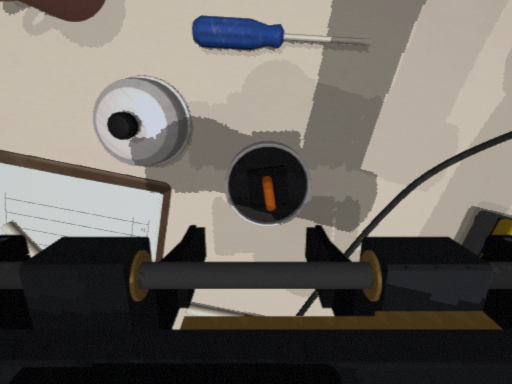

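Request:
drive_tool --pt "70 2 8 -20 0 0 0.06" --pt "70 2 8 -25 0 0 0.07" --pt "70 0 0 -25 0 0 0" --pt "70 0 0 -15 0 0 0" --pt "70 0 0 0 0 0 0"

```text
time_s: 10.27
tcp_pos: [0.4938, -0.1795, 0.1221]
ee_rot: [[-0.936, -0.351, -0.008], [-0.351, 0.937, 0.001], [0.007, 0.004, -1.0]]
wrist_force: [0.2, 0.2, 0.3]
gripper_width: 0.698
gripper_force: 0.0
```

Request:
drive_tool --pt "50 0 0 0 0 0 0" --pt "50 0 0 0 0 0 0"

```text
time_s: 10.43
tcp_pos: [0.4972, -0.1798, 0.1267]
ee_rot: [[-0.936, -0.352, 0.002], [-0.352, 0.936, -0.001], [-0.002, -0.001, -1.0]]
wrist_force: [0.3, 0.4, 0.6]
gripper_width: 0.622
gripper_force: 0.0
```

Run:
```python
from h import *
c=shot("wrist","f.png"); s=c["s"]; R=np.array(s["ee_rot"]); print(s["time_s"],s["tcp_pos"],np.degrees(np.arctan2(-R[0,1],R[1,1])))
hsv=cv2.cvtColor(c["frame"],cv2.COLOR_RGB2HSV); m=(hsv[...,0]<18)&(hsv[...,1]>150)&(hsv[...,2]>60)
P=cloud(c,m); q=P[(np.hypot(P[:,0]-.497,P[:,1]+.178)<.03)&(P[:,2]>.068)]
d=q[:,:2]-q[:,:2].mean(0); w,v=np.linalg.eigh(d.T@d); a=v[:,1]*np.sign(v[0,1]); print(len(q),q.mean(0),np.degrees(np.arctan2(a[1],a[0])),cv2.minAreaRect((q[:,:2]*1000).astype(np.float32)))
Ql=(q-s["tcp_pos"])@R; print("tool frame",Ql.mean(0))
P=cloud(c,np.ones((384,512),bool)); k=P[(np.hypot(P[:,0]-.497,P[:,1]+.178)<.056)&(P[:,2]>.024)&(P[:,2]<.034)]; print("pot",cv2.minEnclosingCircle((k[:,:2]*1000).astype(np.float32)))
```

```text
10.4333 [ 0.49724963 -0.17975265  0.12668881] 20.62755665674708
521 [ 0.49618744 -0.17867436  0.07154429] 22.039170206796854 ((496.963623046875, -178.56463623046875), (30.856430053710938, 9.685437202453613), 20.911081314086914)
tool frame [0.0006978  0.00145024 0.05514181]
pot ((497.456298828125, -177.9233856201172), 49.93035888671875)
```

Request:
drive_tool --pt "45 0 1.3 -15 0 0 0.015" --pt "40 0 0 -18 0 0 0" --pt "35 0 0 -15 0 0 0" --pt "30 0 0 -10 0 0 0" --pt "30 0 0 -5 0 0 0"

```text
time_s: 10.9
tcp_pos: [0.4965, -0.1778, 0.0624]
ee_rot: [[-0.93, -0.367, -0.0], [-0.367, 0.93, -0.0], [0.0, 0.0, -1.0]]
wrist_force: [-0.6, 0.3, -0.8]
gripper_width: 0.329
gripper_force: 0.0
```

Request:
drive_tool --pt "25 0 0 0 0 0 0" --pt "22 0 0 0 0 0 0"

```text
time_s: 11.07
tcp_pos: [0.4971, -0.1778, 0.0634]
ee_rot: [[-0.93, -0.367, 0.001], [-0.367, 0.93, -0.0], [-0.001, -0.001, -1.0]]
wrist_force: [0.1, 1.0, -0.1]
gripper_width: 0.254
gripper_force: 0.0
```

Request:
drive_tool --pt "18 0 -0.4 -2 0 0 0" --pt "16 0 0 0 0 0 0" --pt "14 0 0 0 0 0 0" --pt "13 0 0 0 0 0 0" --pt "12 0 0 0 0 0 0"

```text
time_s: 11.48
tcp_pos: [0.4967, -0.178, 0.0609]
ee_rot: [[-0.93, -0.367, 0.001], [-0.367, 0.93, -0.0], [-0.001, -0.0, -1.0]]
wrist_force: [0.5, 0.2, 0.5]
gripper_width: 0.129
gripper_force: 0.0
```

Request:
drive_tool --pt "11 0 0 0 0 0 0" --pt "10 0 0 0 0 0 0" --pt "5 0 0 0 0 0 0" --pt "2 0 0 0 0 0 0" --pt "2 0 0 0 0 0 0"

```text
time_s: 11.9
tcp_pos: [0.4966, -0.178, 0.0608]
ee_rot: [[-0.93, -0.367, 0.0], [-0.367, 0.93, -0.0], [-0.0, -0.0, -1.0]]
wrist_force: [0.3, 0.7, 2.1]
gripper_width: 0.111
gripper_force: 30.0
```

Request:
drive_tool --pt "2 0 0 3 0 0 0" --pt "2 0 0 5 0 0 0" --pt "2 0 0 6 0 0 0" --pt "2 0 0 8 0 0 0" --pt "2 0 0 8 0 0 0"

```text
time_s: 12.32
tcp_pos: [0.4966, -0.178, 0.0915]
ee_rot: [[-0.93, -0.367, 0.0], [-0.367, 0.93, -0.0], [-0.0, -0.0, -1.0]]
wrist_force: [0.3, 0.3, -0.7]
gripper_width: 0.114
gripper_force: 30.0
```

Request:
drive_tool --pt "2 0 0 10 0 0 0" --pt "2 0 0 20 0 0 0" --pt "2 0 0 30 0 0 0" --pt "2 0 0 25 0 0 0" --pt "2 0 0 10 0 0 0"

```text
time_s: 12.73
tcp_pos: [0.4984, -0.1784, 0.1905]
ee_rot: [[-0.93, -0.368, 0.008], [-0.368, 0.93, -0.001], [-0.007, -0.004, -1.0]]
wrist_force: [1.6, 0.1, -0.2]
gripper_width: 0.113
gripper_force: 30.0
```

Run:
```python
from h import *
s=sense(); print(s["time_s"],s["tcp_pos"],s["wrist_force"],s["gripper_width"])
c=shot("top")
u0,v0=170,250
g=c["frame"][195:300,140:225]
P=cloud(c,np.ones((384,512),bool)); q=P[(P[:,0]>.44)&(P[:,0]<.65)&(P[:,1]>.05)&(P[:,1]<.2)&(P[:,2]>.055)&(P[:,2]<.066)]
print(len(q),cv2.minAreaRect((q[:,:2]*1000).astype(np.float32)),q.mean(0))
d=q[:,:2]-q[:,:2].mean(0); w,v=np.linalg.eigh(d.T@d); print(v[:,1])
# keyway by known pixel
from math import *
for uv in((179.5,262),): print("keyway",w_:=__import__("h").w(c,uv))
cv2.imwrite("pics/g.png",np.hstack([cv2.resize(g,None,fx=4.5,fy=4.5,interpolation=cv2.INTER_CUBIC),cv2.resize(c["frame"][190:320,280:400],None,fx=3.3,fy=3.635)[:472]])[:,:,::-1])
w4=shot("wrist"); k=cloud(w4,np.ones((384,512),bool)); k=k[(np.hypot(k[:,0]-.497,k[:,1]+.178)<.056)&(k[:,2]>.024)&(k[:,2]<.034)]; print("pot",cv2.minEnclosingCircle((k[:,:2]*1000).astype(np.float32)))
```

```text
12.7333 [ 0.49841244 -0.1784221   0.19048216] [ 1.63536709  0.09548769 -0.19283722] 0.1126588013465746
1775 ((552.0147094726562, 133.04615783691406), (85.97457885742188, 168.3160858154297), 87.76007080078125) [0.5484924  0.14416504 0.0610008 ]
[-0.97344492  0.22892134]
keyway [0.50709243 0.13449919 0.06108901]
pot ((497.4630432128906, -178.17678833007812), 49.830848693847656)
```

View pics/g.png

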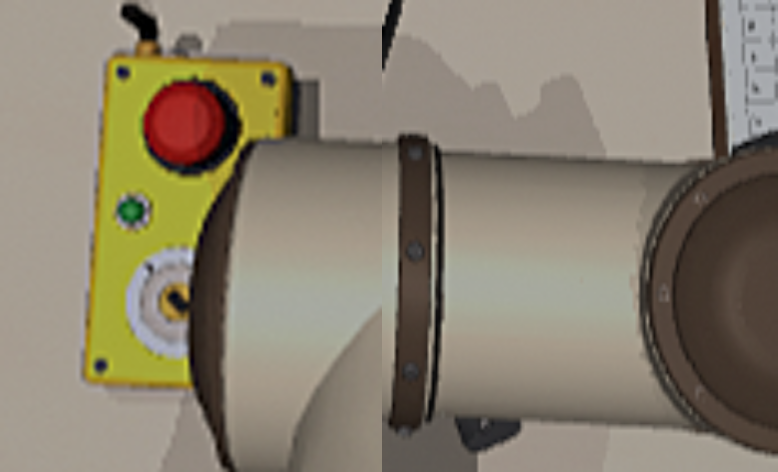

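Request:
drive_tool --pt "2 3.5 33 0 0 0 0.035" --pt "2 3.5 33 0 0 0 0.035" --pt "2 3.5 33 0 0 0 0.035" --pt "2 3.5 33 0 0 0 0.035" --pt "2 3.5 33 0 0 0 0.035"

```text
time_s: 13.25
tcp_pos: [0.5127, -0.0117, 0.1839]
ee_rot: [[-0.852, -0.524, -0.003], [-0.524, 0.852, -0.0], [0.003, 0.002, -1.0]]
wrist_force: [0.7, -0.3, -0.1]
gripper_width: 0.111
gripper_force: 30.0
```

Request:
drive_tool --pt "2 3.5 33 0 0 0 0.035" --pt "2 3.5 33 0 0 0 0.035" --pt "2 3.5 33 0 0 0 0.035" --pt "2 3.5 33 0 0 0 0.035" --pt "2 3.5 33 0 0 0 0.025"

```text
time_s: 13.67
tcp_pos: [0.5303, 0.1532, 0.1838]
ee_rot: [[-0.754, -0.657, -0.003], [-0.657, 0.754, -0.001], [0.003, 0.001, -1.0]]
wrist_force: [1.0, -0.6, -0.1]
gripper_width: 0.111
gripper_force: 30.0
```

Request:
drive_tool --pt "2 0 0 0 0 0 0" --pt "2 0 0 0 0 0 0" --pt "2 0 0 0 0 0 0" --pt "2 0 0 0 0 0 0"

```text
time_s: 14.0
tcp_pos: [0.5308, 0.1509, 0.1847]
ee_rot: [[-0.755, -0.655, -0.002], [-0.655, 0.755, -0.001], [0.002, 0.001, -1.0]]
wrist_force: [-0.9, 0.5, -0.4]
gripper_width: 0.115
gripper_force: 30.0
```

Run:
```python
from h import *
c=shot("wrist","i.png"); s=c["s"]; R=np.array(s["ee_rot"]); print(s["time_s"],s["tcp_pos"],np.degrees(np.arctan2(-R[0,1],R[1,1])),np.round(s["joints"],1))
T=c["T_tool_cam"]; np.save("i.npy",dict(frame=c["frame"],z=c["z_map"],fx=c["fx"],fy=c["fy"],cx=c["cx"],cy=c["cy"],T=T,p=s["tcp_pos"],R=R),allow_pickle=True)
for l in("keyway","station","key","key_tip"):
  for r in search_frame(l,c)[:2]: print(l,r["p"],r["xy"])
```

```text
14.0 [0.53079817 0.15094393 0.18469572] 40.94706049774643 [ 32.7  17.8 -14.6  -0.  -57.7 -81.7]
keyway 0.95 [239.1, 181.1]
station 0.97 [234.1, 180.1]
key 0.83 [255.8, 242.1]
key_tip 0.71 [253.7, 242.4]
```

View pics/i.png

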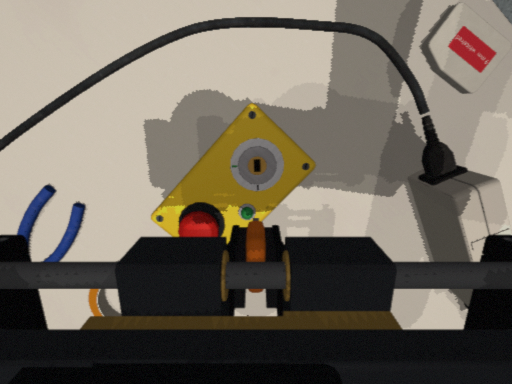

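Request:
drive_tool --pt "2 -1.9 -1.5 0 0 0 0.124" --pt "2 -1.9 -1.5 0 0 0 0.124" --pt "2 -1.9 -1.5 0 0 0 0.124" --pt "2 -1.9 -1.5 0 0 0 0.124" --pt "2 -1.9 -1.5 0 0 0 0.124"

```text
time_s: 14.67
tcp_pos: [0.5219, 0.144, 0.1858]
ee_rot: [[-0.228, -0.974, 0.0], [-0.974, 0.228, 0.0], [-0.0, -0.0, -1.0]]
wrist_force: [-0.5, -0.2, -0.1]
gripper_width: 0.112
gripper_force: 30.0
```

Request:
drive_tool --pt "2 -1.9 -1.5 0 0 0 0.124" --pt "2 -1.9 -1.5 0 0 0 0.124" --pt "2 -1.9 -1.5 0 0 0 0.124" --pt "2 -1.9 -1.5 0 0 0 0.124" --pt "2 -1.9 -1.5 0 0 0 0.124"

```text
time_s: 15.08
tcp_pos: [0.5124, 0.1365, 0.1858]
ee_rot: [[0.381, -0.925, 0.0], [-0.925, -0.381, 0.0], [-0.0, -0.0, -1.0]]
wrist_force: [0.6, -0.3, -1.8]
gripper_width: 0.112
gripper_force: 30.0
```

Request:
drive_tool --pt "2 -1.9 -1.5 0 0 0 0.124" --pt "2 -1.9 -1.5 0 0 0 0.124" --pt "2 -1.9 -1.5 0 0 0 0.124" --pt "2 -1.9 -1.5 0 0 0 0.124" --pt "2 -1.9 -1.5 0 0 0 0.124"

```text
time_s: 15.5
tcp_pos: [0.5029, 0.129, 0.1858]
ee_rot: [[0.847, -0.532, 0.0], [-0.532, -0.847, 0.0], [0.0, -0.0, -1.0]]
wrist_force: [0.5, 0.8, -0.3]
gripper_width: 0.116
gripper_force: 30.0
```

Request:
drive_tool --pt "2 -1.9 -1.5 0 0 0 0.124" --pt "2 -1.9 -1.5 0 0 0 0.124" --pt "2 -1.9 -1.5 0 0 0 0.124" --pt "2 -1.9 -1.5 0 0 0 0.124" --pt "2 -1.9 -1.5 0 0 0 0.124"

```text
time_s: 15.92
tcp_pos: [0.4934, 0.1215, 0.1858]
ee_rot: [[0.998, 0.06, 0.0], [0.06, -0.998, 0.0], [0.0, -0.0, -1.0]]
wrist_force: [-0.5, 0.4, -0.6]
gripper_width: 0.111
gripper_force: 30.0
```

Request:
drive_tool --pt "2 -1.9 -1.5 0 0 0 0.124" --pt "2 -1.9 -1.5 0 0 0 0.124" --pt "2 -1.9 -1.5 0 0 0 0.124" --pt "2 -1.9 -1.5 0 0 0 0.124" --pt "2 -1.9 -1.5 0 0 0 0.124"

```text
time_s: 16.33
tcp_pos: [0.4839, 0.114, 0.1858]
ee_rot: [[0.778, 0.629, 0.0], [0.629, -0.778, 0.0], [0.0, 0.0, -1.0]]
wrist_force: [-0.7, 0.3, -0.4]
gripper_width: 0.11
gripper_force: 30.0
```

Request:
drive_tool --pt "2 0 0 0 0 0 0.04" --pt "2 0 0 0 0 0 0" --pt "2 0 0 0 0 0 0" --pt "2 0 0 0 0 0 0" --pt "2 0 0 0 0 0 0"

```text
time_s: 16.75
tcp_pos: [0.484, 0.1144, 0.1857]
ee_rot: [[0.756, 0.654, 0.0], [0.654, -0.756, 0.0], [0.0, 0.0, -1.0]]
wrist_force: [0.3, -0.3, -0.7]
gripper_width: 0.114
gripper_force: 30.0
```

```bash
cat >> h.py <<'E'
def ray(c,uv,z):
    T=c["T_tool_cam"]; s=c["s"]; R=np.array(s["ee_rot"]); d=np.array([(uv[0]-c["cx"])/c["fx"],(uv[1]-c["cy"])/c["fy"],1])
    o=R@T[:3,3]+s["tcp_pos"]; d=R@T[:3,:3]@d; return o+d*(z-o[2])/d[2]
E
python3 - <<'E'
from h import *
c=shot("wrist"); s=c["s"]; R=np.array(s["ee_rot"]); print(s["time_s"],s["tcp_pos"],np.degrees(np.arctan2(-R[0,1],R[1,1])),np.round(s["joints"],1))
r=search_frame("keyway",c); print(r[:2])
o=np.load("i.npy",allow_pickle=True).item(); o.update(s=dict(ee_rot=o["R"],tcp_pos=o["p"]),T_tool_cam=o["T"],z_map=o["z"])
print("old view slot",ray(o,(257,165),.063),o["z"][165,275])
for cc in(o,c):
    P=cloud(cc,np.ones((384,512),bool)); q=P[(abs(P[:,0]-.54)<.13)&(abs(P[:,1]-.13)<.1)&(P[:,2]>.05)&(P[:,2]<.07)]; print(len(q),np.percentile(q[:,2],[10,50,90,99]),cv2.minAreaRect((q[:,:2]*1000).astype(np.float32)))
# rectified top view at z=.0635, 0.25mm/px, centred (.507,.134)
outs=[]
xs=.507+(np.arange(240)-120)*-.00025; ys=.134+(np.arange(240)-120)*-.00025
X,Y=np.meshgrid(xs,ys,indexing="ij"); W=np.stack([X,Y,np.full_like(X,.0632)],-1)
for cc in(o,c):
    R=np.array(cc["s"]["ee_rot"]); T=cc["T_tool_cam"]
    p=((W-cc["s"]["tcp_pos"])@R-T[:3,3])@T[:3,:3]
    u=(p[...,0]/p[...,2]*cc["fx"]+cc["cx"]).astype(np.float32); v=(p[...,1]/p[...,2]*cc["fy"]+cc["cy"]).astype(np.float32)
    outs.append(cv2.remap(cc["frame"],u,v,cv2.INTER_CUBIC))
np.save("rect.npy",outs)
cv2.imwrite("pics/j.png",cv2.resize(np.hstack(outs)[:,:,::-1],None,fx=1.65,fy=1.65)); cv2.imwrite("pics/k.png",c["frame"][:,:,::-1])
E
```

```text
16.75 [0.48403621 0.1144067  0.18568842] -139.13300147643184 [ 32.   12.6 -21.9  -0.  -55.5  98.8]
[{'xy': [292.1, 122.4], 'p': 0.84}]
old view slot [0.50863222 0.13354004 0.063     ] 0.26703498Traceback (most recent call last):
  File "<stdin>", line 7, in <module>
  File "h.py", line 9, in cloud
    if "R" in c: return (p-c["t"])@c["R"]
                           ~^^^^^
KeyError: 't'
```

Run:
```python
from h import *
c=shot("wrist"); s=c["s"]
o=np.load("i.npy",allow_pickle=True).item(); o.update(s=dict(ee_rot=o.pop("R"),tcp_pos=o["p"]),T_tool_cam=o["T"],z_map=o["z"])
outs=[]
xs=.507+(np.arange(240)-120)*-.00025; ys=.134+(np.arange(240)-120)*-.00025
X,Y=np.meshgrid(xs,ys,indexing="ij"); W=np.stack([X,Y,np.full_like(X,.0632)],-1)
for cc in(o,c):
    P=cloud(cc,np.ones((384,512),bool)); q=P[(abs(P[:,0]-.54)<.13)&(abs(P[:,1]-.13)<.1)&(P[:,2]>.05)&(P[:,2]<.07)]; print(len(q),np.percentile(q[:,2],[10,50,90,99]))
    R=np.array(cc["s"]["ee_rot"]); T=cc["T_tool_cam"]
    p=((W-cc["s"]["tcp_pos"])@R-T[:3,3])@T[:3,:3]
    u=(p[...,0]/p[...,2]*cc["fx"]+cc["cx"]).astype(np.float32); v=(p[...,1]/p[...,2]*cc["fy"]+cc["cy"]).astype(np.float32)
    g=cv2.remap(cc["frame"],u,v,cv2.INTER_CUBIC); outs.append(g)
    m=(cv2.cvtColor(g,cv2.COLOR_RGB2GRAY)<60).astype(np.uint8)
    n,L,st,ce=cv2.connectedComponentsWithStats(m)
    for i in range(1,n):
        if 150<st[i,4]<4000:
            yy,xx=np.nonzero(L==i); print(st[i,4],".xy",.507-(ce[i][1]-120)*.00025,.134-(ce[i][0]-120)*.00025,cv2.minAreaRect(np.stack([-(yy-120)*.25,-(xx-120)*.25],1).astype(np.float32)))
cv2.imwrite("pics/j.png",cv2.resize(np.hstack(outs)[:,:,::-1],None,fx=1.65,fy=1.65))
```

```text
10923 [0.06022298 0.06152057 0.06414421 0.06635584]
1228 .xy 0.5088965798045603 0.13342569218241043 ((1.8693432807922363, -0.6187796592712402), (12.15855884552002, 6.558558940887451), 42.27368927001953)
14173 [0.06015168 0.06145061 0.06370006 0.06651573]
946 .xy 0.5087492071881606 0.13344820295983087 ((1.7541568279266357, -0.5044536590576172), (11.014566421508789, 5.543835639953613), 43.02506637573242)
```

View pics/j.png

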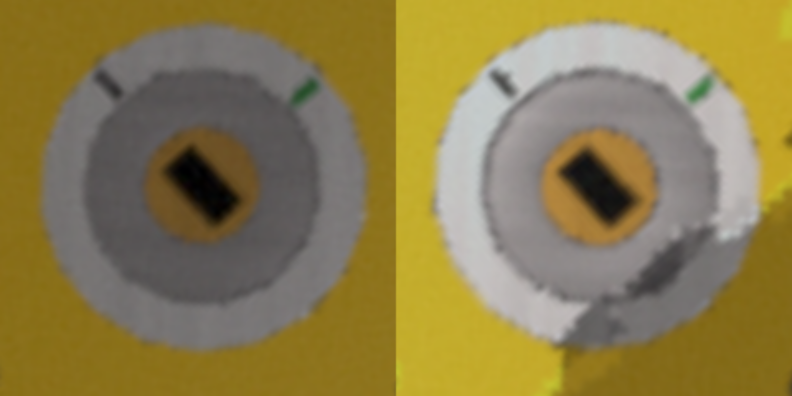

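Request:
drive_tool --pt "2 12 9 0 0 0 0.03" --pt "2 12.8 10 0 0 0 0" --pt "2 0 0 -20 0 0 0" --pt "2 0 0 -20 0 0 0" --pt "2 0 0 -17 0 0 0"

```text
time_s: 17.32
tcp_pos: [0.5087, 0.1336, 0.1276]
ee_rot: [[0.736, 0.677, -0.0], [0.677, -0.736, 0.0], [-0.0, -0.0, -1.0]]
wrist_force: [0.4, 0.1, -0.7]
gripper_width: 0.111
gripper_force: 30.0
```

Request:
drive_tool --pt "2 0 0 0 0 0 0" --pt "2 0 0 0 0 0 0" --pt "2 0 0 0 0 0 0" --pt "2 0 0 0 0 0 0"

```text
time_s: 17.65
tcp_pos: [0.5097, 0.1339, 0.13]
ee_rot: [[0.735, 0.678, 0.002], [0.678, -0.735, 0.001], [0.003, 0.001, -1.0]]
wrist_force: [0.1, 0.7, 0.1]
gripper_width: 0.113
gripper_force: 30.0
```

Run:
```python
from h import *
s=sense(); R=np.array(s["ee_rot"]); print(s["tcp_pos"],np.degrees(np.arctan2(-R[0,1],R[1,1])),s["wrist_force"],s["moment"])
c=shot("wrist"); 
hsv=cv2.cvtColor(c["frame"],cv2.COLOR_RGB2HSV); m=(hsv[...,0]<18)&(hsv[...,1]>150)&(hsv[...,2]>60)
P=cloud(c,m); q=P[np.hypot(P[:,0]-.5088,P[:,1]-.1334)<.03]; print(len(q),(q-s["tcp_pos"]).mean(0),q[:,2].min(),q[:,2].max())
# blade pixels: points under TCP
P=cloud(c,np.ones((384,512),bool)); L=(P-s["tcp_pos"])@R; b=L[(abs(L[:,1])<.012)&(abs(L[:,0])<.02)&(L[:,2]>.02)&(L[:,2]<.058)]
for a in np.arange(.02,.058,.004):
    k=b[(b[:,2]>=a)&(b[:,2]<a+.004)]
    if len(k)>3: print(round(a,3),len(k),np.round(k.min(0)*1000,1),np.round(k.max(0)*1000,1),np.round(k.mean(0)*1000,1))
cv2.imwrite("pics/l.png",c["frame"][:,:,::-1])
```

```text
[0.50965228 0.13392471 0.13001869] -137.34547843906586 [0.07250305 0.67218519 0.07089946] [-0.11365387  0.08400374 -0.03100841]
764 [0.0070181  0.00627477 0.00475795] 0.06351671764762512 0.14325101957376446
0.04 4 [ 3.4 -1.3 43.4] [ 3.6  1.5 44. ] [ 3.5 -0.1 43.7]
0.044 13 [ 3.  -1.3 44.1] [ 4.1  2.2 47.5] [ 3.5  0.7 46.1]
```

View pics/l.png

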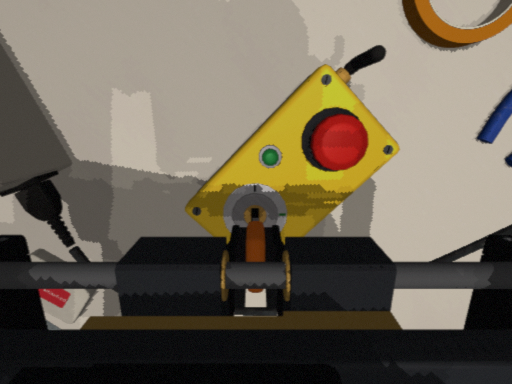

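Request:
drive_tool --pt "2 0 0 -3 0 0 0" --pt "2 0 0 -3 0 0 0" --pt "2 0 0 0 0 0 0" --pt "2 0 0 0 0 0 0" --pt "2 0 0 0 0 0 0"

```text
time_s: 18.12
tcp_pos: [0.5088, 0.1335, 0.1227]
ee_rot: [[0.736, 0.677, 0.0], [0.677, -0.736, -0.0], [-0.0, 0.0, -1.0]]
wrist_force: [-0.3, -0.2, -0.7]
gripper_width: 0.111
gripper_force: 30.0
```

Well aligned at (0.5088, 0.1335). Insert.

Request:
drive_tool --pt "2 0 0 -2 0 0 0" --pt "2 0 0 -2 0 0 0" --pt "2 0 0 -2 0 0 0" --pt "2 0 0 0 0 0 0"

```text
time_s: 18.45
tcp_pos: [0.5084, 0.1333, 0.1161]
ee_rot: [[0.736, 0.677, -0.001], [0.677, -0.736, -0.0], [-0.001, -0.0, -1.0]]
wrist_force: [0.3, 0.1, -0.1]
gripper_width: 0.112
gripper_force: 30.0
```

Request:
drive_tool --pt "2 0 0 -1.5 0 0 0" --pt "2 0 0 -1.5 0 0 0" --pt "2 0 0 0 0 0 0"

```text
time_s: 18.7
tcp_pos: [0.5089, 0.1336, 0.1135]
ee_rot: [[0.736, 0.677, 0.0], [0.677, -0.736, 0.0], [0.0, 0.0, -1.0]]
wrist_force: [-0.4, -0.2, -0.4]
gripper_width: 0.111
gripper_force: 30.0
```

Request:
drive_tool --pt "2 0 0 -2 0 0 0" --pt "2 0 0 -1.5 0 0 0" --pt "2 0 0 -1.5 0 0 0" --pt "2 0 0 0 0 0 0"

```text
time_s: 19.03
tcp_pos: [0.5093, 0.1337, 0.1086]
ee_rot: [[0.735, 0.678, 0.001], [0.678, -0.735, 0.0], [0.001, 0.001, -1.0]]
wrist_force: [2.4, 0.1, -0.5]
gripper_width: 0.113
gripper_force: 30.0
```

Request:
drive_tool --pt "2 0 0 -1 0 0 0.05" --pt "2 0 0 -0.5 0 0 0.05" --pt "2 0 0 -0.5 0 0 -0.1" --pt "2 0 0 -0.5 0 0 -0.1" --pt "2 0 0 -0.5 0 0 0.1"

```text
time_s: 19.45
tcp_pos: [0.5097, 0.1335, 0.1064]
ee_rot: [[0.738, 0.675, 0.002], [0.675, -0.738, 0.0], [0.002, 0.001, -1.0]]
wrist_force: [2.0, -1.8, 3.5]
gripper_width: 0.114
gripper_force: 30.0
```

Request:
drive_tool --pt "2 0 0 -1 0 0 0.1" --pt "2 0 0 -1 0 0 -0.1" --pt "2 0 0 -1 0 0 -0.1" --pt "2 0 0 -0.5 0 0 0.1" --pt "2 0 0 0 0 0 0"

```text
time_s: 19.87
tcp_pos: [0.5097, 0.1335, 0.103]
ee_rot: [[0.734, 0.679, 0.002], [0.679, -0.734, 0.0], [0.002, 0.001, -1.0]]
wrist_force: [1.2, -0.5, 3.1]
gripper_width: 0.111
gripper_force: 30.0
```

Request:
drive_tool --pt "2 0 0 -1 0 0 0.1" --pt "2 0 0 -1 0 0 -0.1" --pt "2 0 0 -1 0 0 -0.1" --pt "2 0 0 -1 0 0 0.1" --pt "2 0 0 0 0 0 0"

```text
time_s: 20.28
tcp_pos: [0.5095, 0.1337, 0.0994]
ee_rot: [[0.734, 0.679, 0.002], [0.679, -0.734, 0.0], [0.002, 0.001, -1.0]]
wrist_force: [0.7, -0.4, 6.8]
gripper_width: 0.111
gripper_force: 30.0
```

Request:
drive_tool --pt "2 0 0 -1 0 0 0.1" --pt "2 0 0 -1 0 0 -0.1" --pt "2 0 0 -1 0 0 -0.1" --pt "2 0 0 -1 0 0 0.1" --pt "2 0 0 0 0 0 0"

```text
time_s: 20.7
tcp_pos: [0.5093, 0.1339, 0.0947]
ee_rot: [[0.735, 0.678, 0.001], [0.678, -0.735, 0.001], [0.002, 0.0, -1.0]]
wrist_force: [0.3, 0.6, 3.5]
gripper_width: 0.111
gripper_force: 30.0
```

Request:
drive_tool --pt "2 0 0 -1.5 0 0 0" --pt "2 0 0 -1.5 0 0 0" --pt "2 0 0 -1 0 0 0" --pt "2 0 0 -1 0 0 0" --pt "2 0 0 0 0 0 0"

```text
time_s: 21.12
tcp_pos: [0.5093, 0.1339, 0.0895]
ee_rot: [[0.737, 0.676, 0.001], [0.676, -0.737, 0.001], [0.002, 0.0, -1.0]]
wrist_force: [1.0, 0.6, 2.4]
gripper_width: 0.112
gripper_force: 30.0
```

Request:
drive_tool --pt "2 0 0 -1 0 0 0" --pt "2 0 0 0 0 0 0"

```text
time_s: 21.28
tcp_pos: [0.5094, 0.1339, 0.0888]
ee_rot: [[0.736, 0.676, 0.001], [0.676, -0.736, 0.001], [0.001, 0.0, -1.0]]
wrist_force: [0.6, 1.6, 5.1]
gripper_width: 0.114
gripper_force: 30.0
```

Request:
drive_tool --pt "2 0 0 -1 0 0 0" --pt "2 0 0 0 0 0 0"

```text
time_s: 21.45
tcp_pos: [0.5094, 0.1339, 0.0887]
ee_rot: [[0.736, 0.677, 0.002], [0.677, -0.736, 0.0], [0.001, 0.001, -1.0]]
wrist_force: [-1.4, 1.0, 12.2]
gripper_width: 0.112
gripper_force: 30.0
```

Request:
drive_tool --pt "2 0 0 -1 0 0 0" --pt "2 0 0 0 0 0 0"

```text
time_s: 21.62
tcp_pos: [0.5094, 0.1339, 0.0886]
ee_rot: [[0.736, 0.677, 0.002], [0.677, -0.736, 0.0], [0.002, 0.001, -1.0]]
wrist_force: [-3.7, 0.7, 16.7]
gripper_width: 0.113
gripper_force: 30.0
```

Request:
drive_tool --pt "2 0 0 1 0 0 -0.1" --pt "2 0 0 0 0 0 -0.1" --pt "2 0 0 0 0 0 -0.1" --pt "2 0 0 0 0 0 -0.1" --pt "2 0 0 0 0 0 -0.1"

```text
time_s: 22.03
tcp_pos: [0.5096, 0.134, 0.0887]
ee_rot: [[0.972, 0.237, 0.002], [0.237, -0.972, 0.001], [0.002, -0.0, -1.0]]
wrist_force: [-1.7, 0.1, 9.8]
gripper_width: 0.111
gripper_force: 30.0
```

```bash
python3 -c "
from h import *
s=sense(); R=np.array(s['ee_rot']); print(s['tcp_pos'],np.degrees(np.arctan2(R[1,0],R[0,0])),s['wrist_force'],s['moment'],s['joints'])"
```

```text
[0.50961544 0.13397865 0.08869369] 13.68814475231196 [-1.73961167  0.12924281  9.79731942] [0.12559275 0.45486345 0.00564784] [ 3.24048438e+01  2.21397578e+01 -2.47234468e+01  5.44143747e-02
 -4.30066938e+01  7.12435591e+01]
```

Request:
drive_tool --pt "2 0 0 0 0 0 -0.1" --pt "2 0 0 0 0 0 -0.1" --pt "2 0 0 0 0 0 -0.1" --pt "2 0 0 0 0 0 -0.1" --pt "2 0 0 0 0 0 -0.1"

```text
time_s: 22.45
tcp_pos: [0.5096, 0.1336, 0.0887]
ee_rot: [[0.966, -0.258, 0.002], [-0.258, -0.966, 0.0], [0.002, -0.001, -1.0]]
wrist_force: [-1.1, -1.2, 10.6]
gripper_width: 0.111
gripper_force: 30.0
```

Request:
drive_tool --pt "2 0 0 0 0 0 -0.1" --pt "2 0 0 0 0 0 -0.1" --pt "2 0 0 0 0 0 -0.1" --pt "2 0 0 0 0 0 -0.1" --pt "2 0 0 0 0 0 0"

```text
time_s: 22.87
tcp_pos: [0.5095, 0.1334, 0.0887]
ee_rot: [[0.79, -0.613, 0.002], [-0.613, -0.79, -0.0], [0.002, -0.001, -1.0]]
wrist_force: [-0.8, -0.7, 10.3]
gripper_width: 0.116
gripper_force: 30.0
```

```bash
python3 -c "
from h import *
s=sense(); R=np.array(s['ee_rot']); print(s['tcp_pos'],np.degrees(np.arctan2(R[1,0],R[0,0])),s['wrist_force'],s['moment'],s['joints'])"
```

```text
[0.50953522 0.13339035 0.08869598] -37.80820197378602 [-0.81132514 -0.74029086 10.28197969] [-0.35926256  0.37467623  0.05749137] [ 32.36846593  22.13657875 -24.74339964   0.09389213 -43.03827437
  19.75479464]
```

Request:
drive_tool --pt "2 0 0 0 0 0 -0.08" --pt "2 0 0 0 0 0 -0.06" --pt "2 0 0 0 0 0 -0.06" --pt "2 0 0 0 0 0 0" --pt "2 0 0 0 0 0 0"

```text
time_s: 23.28
tcp_pos: [0.5094, 0.1333, 0.0887]
ee_rot: [[0.655, -0.756, 0.002], [-0.756, -0.655, -0.0], [0.001, -0.001, -1.0]]
wrist_force: [-0.6, -1.5, 10.9]
gripper_width: 0.119
gripper_force: 30.0
```

```bash
python3 -c "
from h import *
s=sense(); R=np.array(s['ee_rot']); print(s['tcp_pos'],np.degrees(np.arctan2(R[1,0],R[0,0])),s['wrist_force'],s['moment'])"
```

```text
[0.50942202 0.13331834 0.08868218] -49.07919874660636 [-0.63747612 -1.53222911 10.92871481] [-0.44380042  0.36322117  0.03099817]
```

Request:
drive_tool --pt "2 0 0 0 0 0 -0.06" --pt "2 0 0 0 0 0 -0.04" --pt "2 0 0 0 0 0 0" --pt "2 0 0 0 0 0 0"

```text
time_s: 23.62
tcp_pos: [0.5094, 0.1332, 0.0887]
ee_rot: [[0.577, -0.817, 0.001], [-0.817, -0.577, -0.001], [0.001, -0.001, -1.0]]
wrist_force: [-1.6, -1.5, 10.8]
gripper_width: 0.108
gripper_force: 30.0
```

```bash
python3 -c "
from h import *
s=sense(); R=np.array(s['ee_rot']); print(s['tcp_pos'],np.degrees(np.arctan2(R[1,0],R[0,0])),s['wrist_force'],s['moment'],s['gripper_width'])"
```

```text
[0.50937091 0.13321852 0.08867705] -54.79375308134407 [-1.64556531 -1.49875136 10.7960134 ] [-0.49901025  0.39760225  0.01829993] 0.10826110967481593
```

Request:
drive_tool --pt "2 0 0 0 0 0 -0.05" --pt "2 0 0 0 0 0 -0.03" --pt "2 0 0 0 0 0 0" --pt "2 0 0 0 0 0 0"

```text
time_s: 23.95
tcp_pos: [0.5092, 0.1332, 0.0887]
ee_rot: [[0.51, -0.86, 0.001], [-0.86, -0.51, -0.001], [0.001, -0.0, -1.0]]
wrist_force: [-1.2, -1.6, 11.4]
gripper_width: 0.111
gripper_force: 30.0
```

```bash
python3 -c "
from h import *
s=sense(); R=np.array(s['ee_rot']); print(s['tcp_pos'],np.degrees(np.arctan2(R[1,0],R[0,0])),s['wrist_force'],s['moment'],s['gripper_width'])"
```

```text
[0.50923713 0.13317837 0.08866343] -59.347580963211975 [-1.22978403 -1.620835   11.36733275] [-0.49203134  0.49179724  0.16402587] 0.11055457274734395
```

Request:
drive_tool --pt "2 0 0 0 0 0 -0.03" --pt "2 0 0 0 0 0 0" --pt "2 0 0 0 0 0 0" --pt "2 0 0 0 0 0 0"

```text
time_s: 24.28
tcp_pos: [0.5092, 0.1332, 0.0887]
ee_rot: [[0.484, -0.875, 0.001], [-0.875, -0.484, -0.001], [0.001, -0.0, -1.0]]
wrist_force: [-0.6, -2.1, 11.8]
gripper_width: 0.113
gripper_force: 30.0
```

Run:
```python
from h import *
s=sense(); R=np.array(s['ee_rot']); print(s['time_s'],s['tcp_pos'],np.degrees(np.arctan2(R[1,0],R[0,0])),s['wrist_force'],s['moment'],s['gripper_width'])
c=shot("scene"); cv2.imwrite("pics/m.png",cv2.resize(c["frame"][130:300,150:400],None,fx=3,fy=3)[:,:,::-1])
```

```text
24.2833 [0.50918603 0.13319426 0.08867285] -61.03534977370205 [-0.57524771 -2.05574037 11.75692775] [-0.44834474  0.53146283  0.32675861] 0.11333584694990435
```

View pics/m.png

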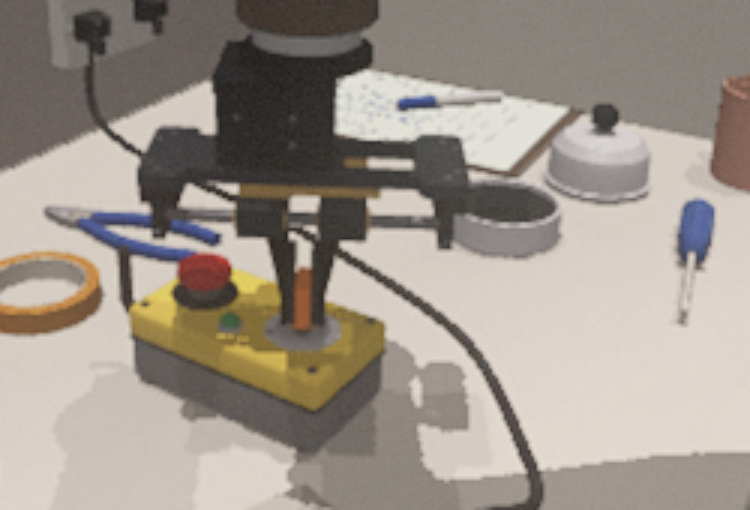

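The picture shows the key home under the gripper at about (303,300). The lid is upright at (600,160), the pot is in place at (505,215), and the other things lie where they were. The wrist moment about z rose to 0.33 N m, so the key is held at its stop.

```bash
python3 -c "
from station import *
print(finish_job())"
```

```text
the job is handed in; nothing more can be done
None
```

I handed the job in at about 24 s: the lid stands upright on the bench clear of the pot, and the key is fully home in the switch, turned clockwise to its stop and still gripped there; the pot has not moved and the other things look undisturbed.

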